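# Sort the mixed tasting and wrapping tools back into their two fitted boards

### The arm

A 7-joint arm with a two-finger parallel gripper is mounted at the origin on a cart in front of the work surface, level with it; the furniture and walls round the work are solid. World frame = base frame: x ahead of the robot, y to its left, z up, the work surface at z = 0. Lengths are in m, angles in rad, forces in N, time in s.
With the tool pointing down it reaches from about 0.4 to 0.85 m from the base axis. Payload 10.4 kg.
Tool frame: the origin (TCP) lies on the centre line of the jaws, within the pads' length; the fingertips stand 11 mm ahead of it and the grasp point (between the pads) lies 8 mm behind it; z points along the fingers, y is the line along which they close (so a half turn about z gives the same grasp; the last joint's range is limited). The gripper opens to 87 mm and grips with 3 to 60 N. Pads are 19 mm wide; open, the fingers measure 117 mm over their backs; the gripper's body (75 mm by 190 mm) begins 51 mm behind the grasp point.
Start: joints at [-1.331, 0.332, -0.065, 1.46, 0.022, 1.35, -0.088], TCP at [0.162, 0.604, 0.234] pointing down, gripper open.
Joint ranges: [-2.6, 2.6], [-0.5, 2.12], [-1.47, 1.34], [0.16, 2.42], [-1.27, 4.41], [0.06, 2.06], [-2.6, 2.6]. Speed limits (rad/s): [2.22, 2.22, 2.79, 2.79, 3.14, 3.14, 3.14].

### API

Orientations are given as a unit quaternion [x, y, z, w].
In Python, from bench import r gives the robot as it stands.
- The arm moves only by the shell command python3 -m pendant 'ROWS' [OPENING] [FORCE]. ROWS is JSON, a list of rows, each a list of 4 numbers: the shift along the tool's x, y, z in m, then the turn about the tool's z in rad. A call has 1 to 8 rows; each row shifts and turns the commanded pose from where the row before left it, along the tool's axes as they then stand; what a row does not reach is not made up. A row lasts 1/12 s, in which the tool goes at most 41.7 mm and 7.16 degrees, less where a joint would pass 70% of its speed; a pose out of reach is approached as far as the arm can. A call with a gripper value outside its range is refused whole. OPENING is the opening, from 0 (shut) to 1 (fully open), set as the call begins (- or left out, the last holds). The fingers move at their own pace and stop on an object; FORCE is the grip in N (left out, the last holds). Time passes only in rows, so rows that do not move let the fingers close. It gives the time, the measured TCP pose, the force, the opening and the grip force at its end, in the units of the state.
- r.read_state(): the state, without advancing time (a new reading comes with each control period).
- r.camera(name): name is "scene" or "top"; returns a dict with "img" (384x512x3 uint8, red, green, blue), "camera_matrix" (3x3 intrinsics, pixels), "xyz" and "attitude" of the camera in the world. Camera axes: x right, y down, z forward; pixel columns grow to the right and rows downward; lengths in m; the calibration is good to about 2 mm. A picture is of the moment at which its call begins. There is no depth.
- r.close_job(): hands the job in; it is judged then, once.
Trained networks look in the newest picture that a camera, given by its name, has taken for a name from the list of things; names that differ only in an ending like _2 or _b are one class to them, and where a whole thing is asked for, a point or a joint stands for the part that bears it (a point fixed in the world has none). Each returns a list of dicts, best first, with "score" (0 to 1); they miss things now and then, are a little off and sometimes report something else, mostly with a low value. They report only what shows in the picture. A call takes as long as a camera call.
- r.outline_of(thing, camera): "mask" (384x512 bool, what is visible of it) and "bbox" ([centre column, centre row, width, height] in pixels, round what is visible of it).
The state is a dict: "time": time; "joint_positions": joint angles; "joint_vel": joint speeds; "joint_torque": joint torques, N m; "ee_pos": TCP position; "eef_rot": TCP orientation; "ft_force": force on the tool from outside, world axes, zero at the start; "torque": the same for the moment, N m; "width": finger opening in m; "grip_force": force on a finger pad.
Only numpy, scipy, OpenCV 4.12 (cv2) and the standard library are available. Lean on these libraries where they do the work, as an engineer would, in place of code of your own. Each camera call takes 0.05 s, during which the arm holds its last target. There are 200 camera calls.

### The job

The tasting and the gift-wrapping tools have got mixed up on the back counter: sort them back into their fitted wooden boards. On the tasting board, lay the praline tongs in the long channel and stand the glass of picks in the empty round well; on the wrapping board, lay the pen in the long slot, lay the ribbon reel flat in the large round well and stand the seal stamp in the small one, each seated down in its recess and let go. Keep the glass of picks upright so that none spill, and do not disturb the dish of samples already on the tasting board or the jar of spread standing among the tools.

Things in the scene. Friction and masses are not known exactly. Their poses are not given: they have to be found in the camera images.
- tongs_mid (a point): Praline tongs: two slim bright-steel arms joined at one end, lying flat, 175 mm long, 26 mm wide over both arms, 12 mm high, 70 g, rigid (grip across both arms). The point is 6 mm above the underside, midway between the arms, within 5 mm of mid-length; x axis along the length, z up. Belongs along the channel of the tasting board, either way round.
- pick_glass_mid (a point): The glass of picks: small straight clear tumbler, 47 mm across and 62 mm tall, with thin wooden tasting picks standing out of it to 96 mm, 120 g; standing on the counter. The point is on its axis, half-way up the glass (31 mm above its foot); z up along the axis. Grip round the glass. Belongs, upright, in the empty round well of the tasting board.
- pen_mid (a point): The pen: black ball pen lying flat, 138 mm long, about 11 mm thick, 15 g; it does not roll. The point is at its middle, 5 mm above its underside; x axis along the length, z up. Belongs in the long slot of the wrapping board, along it, either way round.
- ribbon_reel_mid (a point): The ribbon reel: flat reel of ribbon with two pale round flanges, lying flat, 64 mm across, 20 mm high, 50 g. The point is its centre, 10 mm above its underside; z up along its axis. Grip across the flanges. Belongs, lying flat, in the large round well of the wrapping board.
- seal_stamp_mid (a point): The seal stamp: slim turned dark-wood handle standing on its brass die, round, 25 mm across, 78 mm tall, 90 g. The point is on its axis, half-way up (39 mm above its foot); z up along the axis. Belongs, upright, in the small round well of the wrapping board.
- tasting_board: Pale wooden board, fixed, 150 (x) by 184 (y) by 16 mm high; origin: centre of underside, x away from the robot, y left (turned up to 9 deg). Recess floors 8 mm above the counter. Channel for the tongs along the near side, centre (-40, 0), 52 wide, the whole length, open-ended. Well for the glass of picks: 67 wide, centre (30.5, -44). The 76 mm well at (30.5, 43) holds the dish.
- wrapping_board: Darker wooden board, fixed, 150 (x) by 184 (y) by 16 mm high; origin: centre of underside, x away from the robot, y left (turned up to 9 deg). Recess floors 8 mm above the counter. Closed slot for the pen along the near side: 40 (x) by 166 (y), centre (-47, 0). Large well for the reel: 84 wide, centre (24, -40). Small well for the stamp: 45 wide, centre (24, 48).
- sample_dish_mid (a point): The dish of samples: shallow round pale glazed dish with three squares of chocolate, 68 mm across, 16 mm high, standing loose in its well on the tasting board; already in place, not to be moved. The point is its centre, half-way up (8 mm above its foot).
- spread_jar_mid (a point): The jar of spread: round glass jar with a black lid, 62 mm across, 78 mm tall, 290 g, standing loose on the counter among the tools; it belongs to neither board and stays where it is. The point is on its axis, half-way up (39 mm).

How it is judged:
By the outcome, as a careful person would: the job done as asked, in the order asked, and still so for the second after the job is handed in, with the robot touching nothing.
It also fails if it takes over 112 s, if anything falls off the work surface, if the arm or the gripper's body presses on something with over 40 N, if the wrist force passes 120 N, or if a joint passes its speed limit or range.

## Working session

There is one attempt and no reset: what is moved stays moved. The work goes in short steps, Python scripts to look and compute and a shell command to move; the robot and the scene stay as the last step left them, time stands still between calls to the robot, and variables do not carry over. Pictures are saved under pics/ and viewed, at most 17 in all, crops included, and the job is handed in when it is done.

```bash
mkdir -p pics; ls; cat > h.py <<'E'
from bench import r
import cv2, numpy as np
from scipy.spatial.transform import Rotation as R
def cam(n):
    c=r.camera(n); return c
def rot(c):
    a=np.array(c["attitude"]); return a if a.shape==(3,3) else R.from_quat(a).as_matrix()
def pix2w(c,u,v,z):
    d=rot(c)@np.linalg.inv(c["camera_matrix"])@np.array([u,v,1.]); p=np.array(c["xyz"]); return p+d*(z-p[2])/d[2]
def w2pix(c,P):
    q=rot(c).T@(np.array(P)-np.array(c["xyz"])); q=c["camera_matrix"]@q; return q[:2]/q[2]
def save(c,n,s=1.5):
    cv2.imwrite(f"pics/{n}.png",cv2.resize(c["img"][:,:,::-1],None,fx=s,fy=s,interpolation=cv2.INTER_CUBIC))
E
python3 - <<'E'
from h import *
for n in("top","scene"):
    c=cam(n);save(c,n+"0");print(n,c["xyz"],c["attitude"],c["camera_matrix"])
    for t in "tongs_mid pick_glass_mid pen_mid ribbon_reel_mid seal_stamp_mid tasting_board wrapping_board sample_dish_mid spread_jar_mid".split():
        print(t,[(round(o["score"],2),np.round(o["bbox"],1).tolist()) for o in r.outline_of(t,n)[:3]])
print(r.read_state())
E
```

```text
pics
top [0.46533787 0.08719417 0.98305807] [ 0.70658021 -0.70616145  0.02878885 -0.03537816] [[407.25528183   0.         255.83534779]
 [  0.         407.25528183 191.12939746]
 [  0.           0.           1.        ]]
tongs_mid [(0.46, [355.1, 162.4, 48.9, 9.9])]
pick_glass_mid [(0.73, [285.8, 242.3, 20.1, 20.8])]
pen_mid [(0.77, [176.8, 159.8, 50.0, 15.5])]
ribbon_reel_mid [(0.65, [237.6, 244.6, 27.2, 26.2])]
seal_stamp_mid []
tasting_board [(0.84, [360.1, 231.5, 82.9, 69.7])]
wrapping_board [(0.65, [165.7, 227.9, 80.4, 71.1])]
sample_dish_mid [(0.69, [340.2, 217.6, 28.0, 28.9])]
spread_jar_mid [(0.82, [236.6, 187.6, 29.1, 28.8]), (0.34, [359.1, 229.9, 84.5, 69.9])]
scene [ 0.0510254  -0.55663025  0.65598208] [ 0.85276921 -0.26637622  0.13877175 -0.42728302] [[427.67193743   0.         255.80250375]
 [  0.         427.67193743 190.48828599]
 [  0.           0.           1.        ]]
tongs_mid [(0.84, [362.6, 245.2, 60.7, 48.4])]
pick_glass_mid [(0.88, [243.5, 225.9, 22.2, 44.0])]
pen_mid [(0.57, [244.8, 225.0, 23.5, 43.2]), (0.44, [247.7, 156.7, 23.3, 15.4])]
ribbon_reel_mid [(0.
[... 419 characters left out ...]
oint_positions': array([-1.33058974,  0.33218818, -0.06467239,  1.46009103,  0.02160863,
        1.34992589, -0.08852243]), 'joint_vel': array([ 0.00205746,  0.00162034,  0.0008066 , -0.00090196, -0.00094401,
        0.00047671, -0.00101663]), 'joint_torque': array([ 1.11346479e-03, -6.23047328e+01,  2.45681265e-02, -3.90126157e+01,
       -6.13583601e-02,  3.17408319e-02,  1.88363373e-05]), 'ee_pos': array([0.16237599, 0.60355642, 0.23358713]), 'eef_rot': array([1.31047069e-01, 9.91376147e-01, 4.08359114e-05, 5.09197574e-06]), 'ft_force': array([ 0.31416427, -0.38707533, -1.04157674]), 'torque': array([ 0.02038185,  0.01354055, -0.00424966]), 'grip_force': 0.0, 'width': 0.08702596677462149}
```

View pics/top0.png

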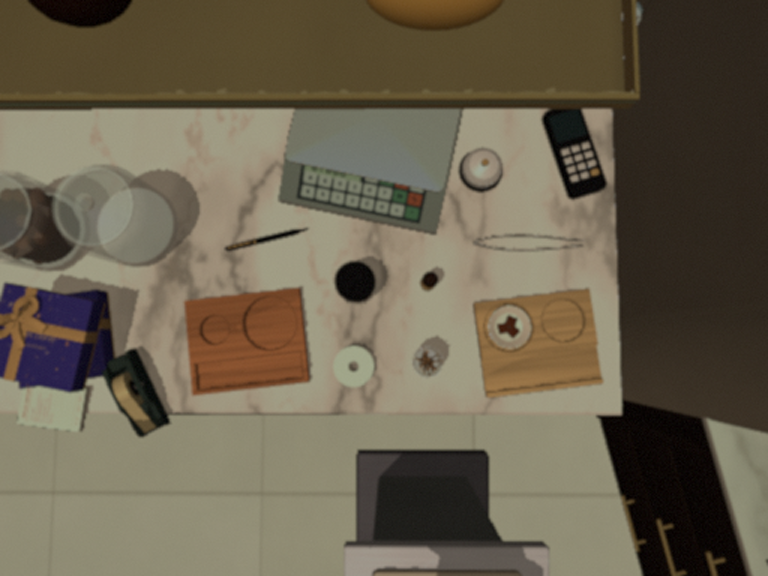

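View pics/scene0.png

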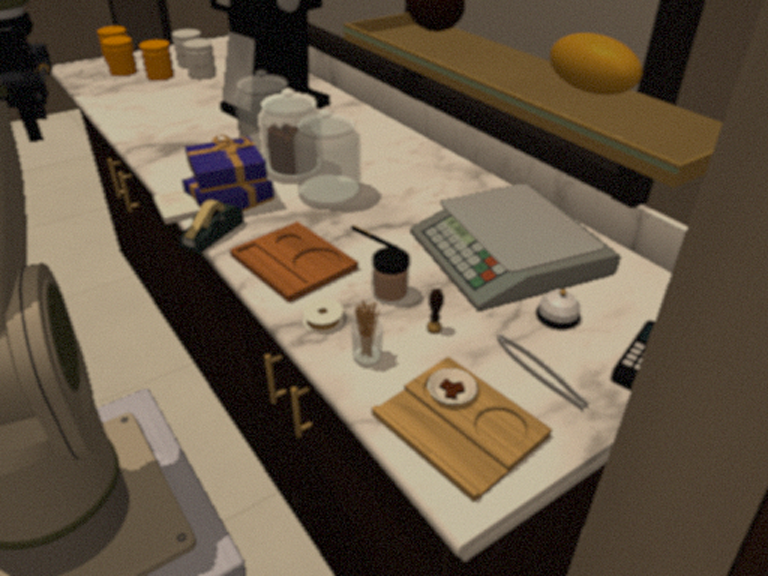

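The top view (1.5x pixels) shows the tasting board at (537,342), wrapping board (248,341), tongs (528,242), pen (267,239), jar (355,281), stamp (430,280), glass (428,358) and reel (353,367). In the top view world +x is image-up and +y is left. I'll fit simple solid models to the masks in both cameras.

```bash
cat >> h.py <<'E'
from scipy.optimize import minimize
def cyl(d,z0,z1):
    a=np.linspace(0,2*np.pi,40); return np.array([[d/2*np.cos(t),d/2*np.sin(t),z] for t in a for z in(z0,z1)])
def box(l,w,z0,z1):
    return np.array([[sx*l/2,sy*w/2,z] for sx in(-1,1) for sy in(-1,1) for z in(z0,z1)])
MOD=dict(tongs_mid=box(.175,.026,0,.012),pick_glass_mid=cyl(.047,0,.062),pen_mid=box(.138,.011,0,.011),ribbon_reel_mid=cyl(.064,0,.02),
 seal_stamp_mid=cyl(.025,0,.078),tasting_board=box(.15,.184,0,.016),wrapping_board=box(.15,.184,0,.016),sample_dish_mid=cyl(.068,.008,.024),spread_jar_mid=cyl(.062,0,.078))
def hull(c,t,p):
    m=MOD[t];cs,s=np.cos(p[2]),np.sin(p[2])
    P=np.c_[m[:,0]*cs-m[:,1]*s+p[0],m[:,0]*s+m[:,1]*cs+p[1],m[:,2]]
    return cv2.convexHull(np.float32([w2pix(c,q) for q in P]))
def fit(t,obs,p0,yaw=True):
    S=4; tg=[cv2.resize(m.astype(np.uint8)*255,None,fx=S,fy=S)>127 for _,m in obs]
    def f(p):
        p=np.r_[p,0][:3] if not yaw else p; e=0
        for (c,_),m in zip(obs,tg):
            im=np.zeros(m.shape,np.uint8); cv2.fillConvexPoly(im,np.int32(hull(c,t,p)*S+S/2),1); im=im>0
            e-=(im&m).sum()/(im|m).sum()
        return e/len(obs)
    k=3 if yaw else 2; best=None
    x0=np.array(p0[:k]); sim=np.vstack([x0]+[x0+d for d in np.diag([.015,.015,.12][:k])])
    b=minimize(f,x0,method="Nelder-Mead",options=dict(initial_simplex=sim,xatol=2e-4,fatol=1e-4))
    return b.x,-b.fun
def det(t,n,i=0):
    o=r.outline_of(t,n); return o[i]["mask"] if len(o)>i else None
def fillhull(m):
    o=np.zeros(m.shape,np.uint8); cv2.fillConvexPoly(o,cv2.convexHull(np.argwhere(m)[:,::-1].astype(np.int32)),1); return o>0
E
python3 - <<'E'
from h import *
C={n:cam(n) for n in("top","scene")}
gu=dict(tongs_mid=(528,242),pick_glass_mid=(428,358),pen_mid=(267,239),ribbon_reel_mid=(353,367),seal_stamp_mid=(430,280),tasting_board=(537,342),wrapping_board=(248,341),sample_dish_mid=(510,327),spread_jar_mid=(355,281))
for t,(u,v) in gu.items():
    p=pix2w(C["top"],u/1.5,v/1.5,.02); yaw=t in("tongs_mid","pen_mid","tasting_board","wrapping_board")
    y0={"tongs_mid":np.pi/2,"pen_mid":np.pi/2-.2}.get(t,0.05)
    for ns in(("top",),("scene",)):
        ob=[(C[n],fillhull(m)) for n in ns if (m:=det(t,n)) is not None and not(t=="pen_mid" and n=="scene")]
        if not ob: continue
        x,s=fit(t,ob,[p[0],p[1],y0],yaw); print(t,ns,np.round(x,4),round(s,3),"guess",np.round(p[:2],3))
for uv in((0,108),(610,108),(620,412),(0,415)): print("edge",np.round(pix2w(C["top"],uv[0]/1.5,uv[1]/1.5,0),3))
E
```

```text
tongs_mid ('top',) [ 0.6243 -0.1339  1.7413] 0.01 guess [ 0.624 -0.133]
tongs_mid ('scene',) [ 0.6254 -0.1318  1.5647] 0.762 guess [ 0.624 -0.133]
pick_glass_mid ('top',) [0.436 0.032] 0.917 guess [0.441 0.027]
pick_glass_mid ('scene',) [0.4419 0.037 ] 0.86 guess [0.441 0.027]
pen_mid ('top',) [0.6328 0.285  1.8082] 0.705 guess [0.629 0.283]
ribbon_reel_mid ('top',) [0.4279 0.1455] 0.943 guess [0.427 0.144]
ribbon_reel_mid ('scene',) [0.4276 0.1445] 0.965 guess [0.427 0.144]
seal_stamp_mid ('top',) [0.5592 0.0286] 0.918 guess [0.564 0.023]
seal_stamp_mid ('scene',) [0.5577 0.0232] 0.861 guess [0.564 0.023]
tasting_board ('top',) [ 0.4648 -0.1455  0.1254] 0.983 guess [ 0.466 -0.144]
tasting_board ('scene',) [ 0.4656 -0.147   0.1229] 0.986 guess [ 0.466 -0.144]
wrapping_board ('top',) [0.4667 0.3153 0.1056] 0.966 guess [0.467 0.31 ]
wrapping_board ('scene',) [0.4669 0.3134 0.1139] 0.957 guess [0.467 0.31 ]
sample_dish_mid ('top',) [ 0.4904 -0.1007] 0.955 guess [ 0.489 -0.102]
sample_dish_mid ('scene',) [ 0.4975 -0.0937] 0.805 guess [ 0.489 -0.102]
spread_jar_mid ('top',) [0.5555 0.1408] 0.911 guess [0.562 0.142]
edge [0.854 0.738 0.   ]
edge [ 0.852 -0.278  0.   ]
edge [ 0.356 -0.277 -0.   ]
edge [0.349 0.708 0.   ]
```

```bash
cat > plan.py <<'E'
# usage: plan.py x y z psi [step_m]  (psi = world yaw of tool y axis); prints tool-frame rows to type
import sys; from h import *
x,y,z,psi=map(float,sys.argv[1:5]); st=float(sys.argv[5]) if len(sys.argv)>5 else .032
s=r.read_state(); M=R.from_quat(s["eef_rot"]).as_matrix(); p=np.array(s["ee_pos"]); a=np.arctan2(M[1,1],M[0,1])
d=(psi-a+np.pi/2)%np.pi-np.pi/2; G=np.array([x,y,z])
n=int(max(np.ceil(np.linalg.norm(G-p)/st),np.ceil(abs(d)/.11),1)); p0=p.copy();a0=a;rows=[]
for i in range(1,n+1):
    w=p0+(G-p0)*i/n-p; t=-round(a0+d*i/n-a,2)
    T=np.array([[np.sin(a),np.cos(a),0],[-np.cos(a),np.sin(a),0],[0,0,-1]])  # tool axes as columns
    l=np.round(T.T@w,3); p=p+T@l; a-=t; rows.append([*l.tolist(),round(t,2)])
print("at",np.round(p0,4),"psi",round(a0,3),"t",round(s["time"],2),"j7",round(s["joint_positions"][6],2))
for i in range(0,n,8): print(str(rows[i:i+8]).replace(" ","").replace("-0.0,","0,").replace("-0.0]","0]"))
E
python3 plan.py .6255 -.134 .13 -.005 .036
```

```text
at [0.1624 0.6036 0.2335] psi 1.308 t 2.0 j7 -0.09
[[0.026,-0.024,0.004,np.float64(0.05)],[0.026,-0.022,0.004,np.float64(0.06)],[0.028,-0.021,0.004,np.float64(0.05)],[0.029,-0.019,0.005,np.float64(0.05)],[0.03,-0.018,0.004,np.float64(0.05)],[0.031,-0.016,0.004,np.float64(0.06)],[0.032,-0.015,0.004,np.float64(0.05)],[0.032,-0.012,0.004,np.float64(0.05)]]
[[0.033,-0.012,0.004,np.float64(0.05)],[0.034,-0.009,0.004,np.float64(0.06)],[0.034,-0.008,0.005,np.float64(0.05)],[0.034,-0.006,0.004,np.float64(0.05)],[0.034,-0.004,0.004,np.float64(0.05)],[0.035,-0.002,0.004,np.float64(0.06)],[0.035,0,0.004,np.float64(0.05)],[0.035,0.001,0.004,np.float64(0.05)]]
[[0.035,0.003,0.004,np.float64(0.05)],[0.034,0.005,0.005,np.float64(0.06)],[0.034,0.007,0.004,np.float64(0.05)],[0.034,0.009,0.004,np.float64(0.05)],[0.033,0.011,0.004,np.float64(0.05)],[0.033,0.012,0.004,np.float64(0.06)],[0.032,0.014,0.004,np.float64(0.05)],[0.031,0.015,0.004,np.float64(0.05)]]
[[0.03,0.017,0.005,np.float64(0.05)]]
```

```bash
sed -i 's/\[\[np.sin(a),np.cos(a),0\],\[-np.cos(a),np.sin(a),0\]/[[-np.sin(a),np.cos(a),0],[np.cos(a),np.sin(a),0]/; s/round(t,2)\])/float(round(t,2))])/' plan.py
python3 plan.py .6255 -.134 .13 -.005 .036
```

```text
at [0.1624 0.6036 0.2335] psi 1.308 t 2.0 j7 -0.09
[[-0.026,-0.024,0.004,0.05],[-0.026,-0.022,0.004,0.06],[-0.028,-0.021,0.004,0.05],[-0.029,-0.019,0.005,0.05],[-0.03,-0.018,0.004,0.05],[-0.031,-0.016,0.004,0.06],[-0.032,-0.015,0.004,0.05],[-0.032,-0.012,0.004,0.05]]
[[-0.033,-0.012,0.004,0.05],[-0.034,-0.009,0.004,0.06],[-0.034,-0.008,0.005,0.05],[-0.034,-0.006,0.004,0.05],[-0.034,-0.004,0.004,0.05],[-0.035,-0.002,0.004,0.06],[-0.035,0,0.004,0.05],[-0.035,0.001,0.004,0.05]]
[[-0.035,0.003,0.004,0.05],[-0.034,0.005,0.005,0.06],[-0.034,0.007,0.004,0.05],[-0.034,0.009,0.004,0.05],[-0.033,0.011,0.004,0.05],[-0.033,0.012,0.004,0.06],[-0.032,0.014,0.004,0.05],[-0.031,0.015,0.004,0.05]]
[[-0.03,0.017,0.005,0.05]]
```

```bash
python3 -m pendant '[[-0.026,-0.024,0.004,0.05],[-0.026,-0.022,0.004,0.06],[-0.028,-0.021,0.004,0.05],[-0.029,-0.019,0.005,0.05],[-0.03,-0.018,0.004,0.05],[-0.031,-0.016,0.004,0.06],[-0.032,-0.015,0.004,0.05],[-0.032,-0.012,0.004,0.05]]' 0.6
python3 -m pendant '[[-0.033,-0.012,0.004,0.05],[-0.034,-0.009,0.004,0.06],[-0.034,-0.008,0.005,0.05],[-0.034,-0.006,0.004,0.05],[-0.034,-0.004,0.004,0.05],[-0.035,-0.002,0.004,0.06],[-0.035,0,0.004,0.05],[-0.035,0.001,0.004,0.05]]'
python3 -m pendant '[[-0.035,0.003,0.004,0.05],[-0.034,0.005,0.005,0.06],[-0.034,0.007,0.004,0.05],[-0.034,0.009,0.004,0.05],[-0.033,0.011,0.004,0.05],[-0.033,0.012,0.004,0.06],[-0.032,0.014,0.004,0.05],[-0.03,0.015,0.004,0.05]]'
python3 -m pendant '[[-0.03,0.017,0.005,0.05],[0,0,0,0],[0,0,0,0]]'
python3 plan.py .6255 -.134 .016 -.005 .03
```

```text
time: 2.67
ee_pos: [0.3115, 0.3663, 0.2006]
eef_rot: [0.336, 0.942, 0.0, -0.0]
ft_force: [0.6, 0.7, -0.1]
width: 0.0528
grip_force: 0.0
time: 3.33
ee_pos: [0.4594, 0.1298, 0.1677]
eef_rot: [0.525, 0.851, 0.0, 0.0]
ft_force: [0.6, 0.6, -0.8]
width: 0.0522
grip_force: 0.0
time: 4.0
ee_pos: [0.6077, -0.1052, 0.1344]
eef_rot: [0.691, 0.723, 0.0, 0.0]
ft_force: [-0.0, -0.7, 0.4]
width: 0.0521
grip_force: 0.0
time: 4.25
ee_pos: [0.6251, -0.1351, 0.1287]
eef_rot: [0.709, 0.705, -0.001, 0.0]
ft_force: [0.2, 0.6, 0.5]
width: 0.0523
grip_force: 0.0
at [ 0.6251 -0.1351  0.1287] psi -0.005 t 4.25 j7 0.36
[[0.0,0.0,0.028,0],[0.001,0.0,0.028,0],[0,0.0,0.029,0],[0.0,0.0,0.028,0]]
```

```bash
python3 -m pendant '[[0,0,0.028,0],[0.001,0,0.028,0],[0,0,0.029,0],[0,0,0.02,0],[0,0,0.008,0],[0,0,0,0]]' 0.6
python3 - <<'E'
from h import *
c=cam("scene"); im=c["img"][170:330,270:450,::-1]; cv2.imwrite("pics/s1.png",cv2.resize(im,None,fx=3.6,fy=3.6,interpolation=cv2.INTER_CUBIC))
E
```

```text
time: 4.75
ee_pos: [0.6241, -0.1302, 0.015]
eef_rot: [0.707, 0.707, -0.001, -0.001]
ft_force: [0.1, -1.0, 0.5]
width: 0.0522
grip_force: 0.0
```

View pics/s1.png

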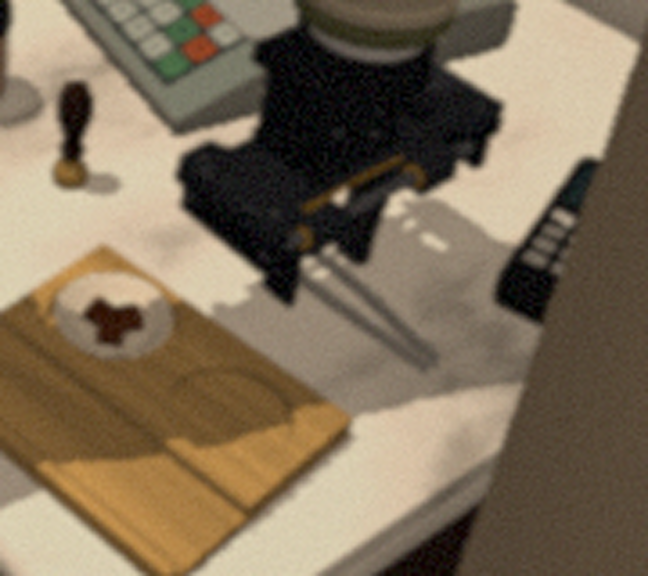

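Both fingers straddle the tongs near mid-length (crop 290–370, 250–290). Nothing else is in contact, so I'll close.

```bash
python3 -m pendant '[[0,0,0,0],[0,0,0,0],[0,0,0,0],[0,0,0,0],[0,0,0,0],[0,0,0,0]]' 0 15
python3 -m pendant '[[0,0,-0.01,0],[0,0,-0.025,0],[0,0,-0.025,0],[0,0,-0.025,0],[0,0,0,0],[0,0,0,0]]'
python3 plan.py .4255 -.147 .09 .124 .03
```

```text
time: 5.3
ee_pos: [0.6255, -0.1317, 0.017]
eef_rot: [0.708, 0.706, 0.0, 0.0]
ft_force: [-0.6, 1.2, 4.2]
width: 0.0245
grip_force: 15.0
time: 5.8
ee_pos: [0.6261, -0.132, 0.1035]
eef_rot: [0.708, 0.706, 0.001, 0.001]
ft_force: [0.6, -0.5, -0.8]
width: 0.0248
grip_force: 15.0
at [ 0.6261 -0.132   0.1035] psi -0.002 t 5.8 j7 0.37
[[-0.002,-0.029,0.002,-0.02],[-0.002,-0.028,0.002,-0.02],[-0.001,-0.029,0.002,-0.01],[-0.001,-0.029,0.002,-0.02],[0.0,-0.029,0.002,-0.02],[0.001,-0.028,0.002,-0.02],[0.0,-0.029,0.002,-0.02]]
```

```bash
python3 -m pendant '[[-0.002,-0.029,0.002,-0.02],[-0.002,-0.028,0.002,-0.02],[-0.001,-0.029,0.002,-0.01],[-0.001,-0.029,0.002,-0.02],[0,-0.029,0.002,-0.02],[0.001,-0.028,0.002,-0.02],[0,-0.029,0.002,-0.02],[0,0,0,0]]'
python3 -m pendant '[[0,0,0,0],[0,0,0,0]]'
python3 - <<'E'
from h import *
c={n:cam(n) for n in("scene","top")}
im=c["scene"]["img"][200:360,200:400,::-1]; cv2.imwrite("pics/s2.png",cv2.resize(im,None,fx=3.6,fy=3.6,interpolation=cv2.INTER_CUBIC))
E
python3 plan.py .4255 -.147 .0285 .124 .015
```

```text
time: 6.47
ee_pos: [0.4187, -0.1476, 0.0857]
eef_rot: [0.661, 0.75, -0.001, -0.003]
ft_force: [0.7, -0.9, -1.4]
width: 0.0243
grip_force: 15.0
time: 6.63
ee_pos: [0.4249, -0.1469, 0.0874]
eef_rot: [0.66, 0.751, 0.0, -0.0]
ft_force: [0.4, -0.3, -0.4]
width: 0.0243
grip_force: 15.0
at [ 0.4254 -0.1472  0.0875] psi 0.128 t 6.73 j7 0.43
[[0.0,0.0,0.015,0.0],[0.0,0.0,0.015,0.0],[0.0,0.0,0.014,0.0],[0.0,0.0,0.015,0.0]]
```

View pics/s2.png

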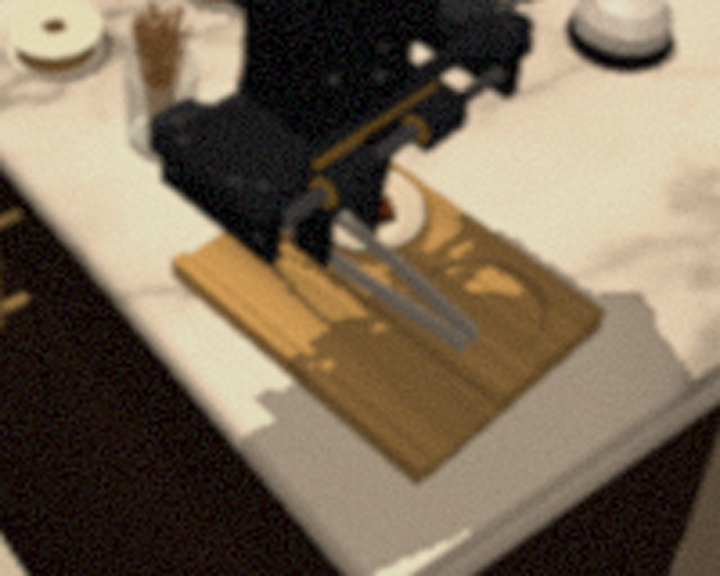

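```bash
python3 -m pendant '[[0,0,0.015,0],[0,0,0.015,0],[0,0,0.015,0],[0,0,0.01,0],[0,0,0.0045,0],[0,0,0,0],[0,0,0,0]]'
python3 -m pendant '[[0,0,0,0],[0,0,0,0],[0,0,0,0],[0,0,0,0],[0,0,0,0]]' 0.45
python3 -m pendant '[[0,0,-0.02,0],[0,0,-0.03,0],[0,0,-0.03,0],[0,0,-0.03,0],[0,0,-0.03,0],[0,0,0,0],[0,0,0,0]]' 
python3 plan.py .438 .033 .18 .7 .03
```

```text
time: 7.32
ee_pos: [0.4249, -0.1474, 0.0282]
eef_rot: [0.66, 0.751, -0.0, 0.0]
ft_force: [0.2, 0.0, -0.9]
width: 0.0247
grip_force: 15.0
time: 7.73
ee_pos: [0.4249, -0.1472, 0.0283]
eef_rot: [0.66, 0.751, 0.0, 0.0]
ft_force: [-0.8, 0.9, 0.0]
width: 0.0384
grip_force: 0.0
time: 8.32
ee_pos: [0.4257, -0.1473, 0.1694]
eef_rot: [0.66, 0.751, 0.002, 0.001]
ft_force: [-1.0, 1.2, -0.1]
width: 0.0392
grip_force: 0.0
at [ 0.4257 -0.1473  0.1694] psi 0.128 t 8.32 j7 0.34
[[0.025,0.005,-0.002,-0.08],[0.025,0.007,-0.001,-0.08],[0.024,0.009,-0.002,-0.09],[0.024,0.011,-0.001,-0.08],[0.022,0.013,-0.002,-0.08],[0.021,0.015,-0.001,-0.08],[0.02,0.016,-0.002,-0.08]]
```

```bash
python3 - <<'E'
from h import *
out=[]
for n,(a,b) in dict(scene=(170,185),top=(195,235)).items():
    c=cam(n); S=4; im=cv2.resize(c["img"][:,:,::-1],None,fx=S,fy=S,interpolation=cv2.INTER_CUBIC)
    for (x,y),col in (((.436,.032),(0,0,255)),((.442,.037),(255,0,0))):
        for z in(0,.062): cv2.polylines(im,[np.int32([w2pix(c,[x+.0235*np.cos(t),y+.0235*np.sin(t),z])*S+S/2 for t in np.linspace(0,6.28,30)])],True,col,1)
    out.append(im[a*S:(a+130)*S,b*S:(b+100)*S])
cv2.imwrite("pics/g1.png",np.hstack(out))
E
```

```text
(no output)
```

View pics/g1.png

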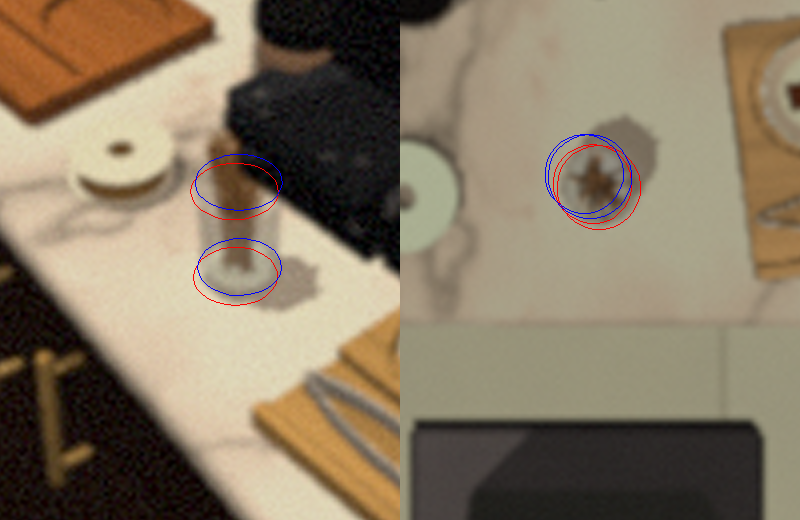

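The crop shows the glass between the red and blue fits, around (0.439, 0.033). The tongs' end is lying on the tasting board. I'll move over the glass at the same yaw.

```bash
python3 plan.py .439 .033 .165 .127 .026
```

```text
at [ 0.4243 -0.1471  0.1673] psi 0.128 t 8.42 j7 0.34
[[0.025,0.005,0.0,0.0],[0.025,0.006,0.001,0.0],[0.026,0.005,0,0.0],[0.025,0.006,0.0,0.0],[0.025,0.005,0.001,0.0],[0.025,0.005,0,0.0],[0.026,0.006,0.0,0.0]]
```

```bash
python3 -m pendant '[[0.025,0.005,0,0],[0.025,0.006,0.001,0],[0.026,0.005,0,0],[0.025,0.006,0,0],[0.025,0.005,0.001,0],[0.025,0.005,0,0],[0.026,0.006,0,0],[0,0,0,0]]' 1
python3 -m pendant '[[0,0,0.02,0],[0,0,0.02,0],[0,0,0.02,0],[0,0,0.02,0],[0,0,0.02,0],[0,0,0.015,0],[0,0,0.006,0],[0,0,0,0]]' 1
python3 plan.py .439 .033 .045 .127 .026
```

```text
time: 9.08
ee_pos: [0.439, 0.0378, 0.1645]
eef_rot: [0.658, 0.753, -0.001, -0.001]
ft_force: [-0.8, 0.3, 0.2]
width: 0.0831
grip_force: 0.0
time: 9.75
ee_pos: [0.4381, 0.0324, 0.0431]
eef_rot: [0.661, 0.751, -0.002, -0.001]
ft_force: [0.1, 0.0, 0.2]
width: 0.0867
grip_force: 0.0
at [0.4381 0.0324 0.0431] psi 0.128 t 9.75 j7 0.03
[[0.001,0.001,-0.002,0.0]]
```

```bash
python3 -m pendant '[[0.001,0.001,-0.002,0],[0,0,0,0],[0,0,0,0],[0,0,0,0],[0,0,0,0],[0,0,0,0],[0,0,0,0],[0,0,0,0]]' 0.45 12
python3 -m pendant '[[0,0,-0.005,0],[0,0,-0.012,0],[0,0,-0.02,0],[0,0,-0.02,0],[0,0,-0.015,0],[0,0,-0.01,0],[0,0,0,0],[0,0,0,0]]' 0.4 12
python3 plan.py .5007 -.1859 .125 .124 .022
```

```text
time: 10.42
ee_pos: [0.4405, 0.0343, 0.0471]
eef_rot: [0.66, 0.751, -0.0, -0.0]
ft_force: [-1.3, 0.1, 3.1]
width: 0.0464
grip_force: 12.0
time: 11.08
ee_pos: [0.4407, 0.0344, 0.129]
eef_rot: [0.66, 0.751, 0.0, 0.0]
ft_force: [-0.2, -0.3, -1.4]
width: 0.0468
grip_force: 12.0
at [0.4407 0.0344 0.129 ] psi 0.128 t 11.08 j7 -0.05
[[-0.021,0.003,0.0,0.0],[-0.02,0.003,0.001,0.0],[-0.021,0.003,0.0,0.0],[-0.02,0.002,0.0,0.0],[-0.021,0.003,0.001,0.0],[-0.02,0.003,0.0,0.0],[-0.021,0.003,0.001,0.0],[-0.02,0.003,0,0.0]]
[[-0.021,0.003,0.0,0.0],[-0.021,0.003,0.001,0.0],[-0.02,0.002,0,0.0]]
```

```bash
python3 -m pendant '[[-0.01,0.001,0,0],[-0.016,0.002,0,0],[-0.02,0.003,0,0],[-0.02,0.003,0.001,0],[-0.021,0.003,0,0],[-0.02,0.003,0,0],[-0.021,0.003,0.001,0],[-0.02,0.003,0,0]]'
python3 -m pendant '[[-0.021,0.003,0,0],[-0.02,0.003,0,0],[-0.018,0.002,0,0],[-0.012,0.002,0,0],[-0.007,0.001,0,0],[0,0,0,0],[0,0,0,0]]'
python3 plan.py .5007 -.1859 .056 .124 .016
python3 - <<'E'
from h import *
c=cam("scene");cam("top"); im=c["img"][180:350,230:420,::-1]; cv2.imwrite("pics/s3.png",cv2.resize(im,None,fx=3.5,fy=3.5,interpolation=cv2.INTER_CUBIC))
E
```

```text
time: 11.75
ee_pos: [0.4797, -0.1118, 0.1258]
eef_rot: [0.661, 0.751, -0.001, -0.0]
ft_force: [1.1, 0.1, -1.8]
width: 0.0466
grip_force: 12.0
time: 12.33
ee_pos: [0.5007, -0.1859, 0.1263]
eef_rot: [0.661, 0.751, -0.001, -0.001]
ft_force: [-0.4, -0.2, -2.0]
width: 0.0467
grip_force: 12.0
at [ 0.5007 -0.1859  0.1263] psi 0.127 t 12.33 j7 0.55
[[0,0.0,0.014,0.0],[0,0.0,0.014,0.0],[0,0.0,0.014,0.0],[0,0.0,0.014,0.0],[0,0.0,0.014,0.0]]
```

View pics/s3.png

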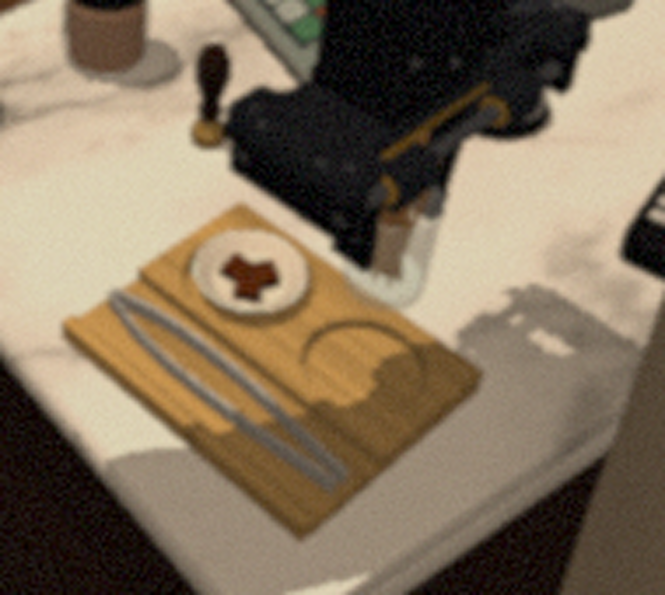

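The tongs are seated within the channel and the glass is held upright over its well. I'll lower it and release.

```bash
python3 -m pendant '[[0,0,0.015,0],[0,0,0.016,0],[0,0,0.016,0],[0,0,0.012,0],[0,0,0.007,0],[0,0,0.004,0],[0,0,0,0],[0,0,0,0]]'
python3 -m pendant '[[0,0,0.001,0],[0,0,0,0]]'
```

```text
time: 13.1
ee_pos: [0.5015, -0.1858, 0.0574]
eef_rot: [0.66, 0.751, 0.0, 0.0]
ft_force: [0.7, -0.4, -1.8]
width: 0.0465
grip_force: 12.0
time: 13.27
ee_pos: [0.5017, -0.1859, 0.0565]
eef_rot: [0.66, 0.751, 0.0, 0.0]
ft_force: [-0.2, 0.1, -1.3]
width: 0.0467
grip_force: 12.0
```

```bash
python3 -m pendant '[[0,0,0.001,0],[0,0,0,0],[0,0,0,0]]'
python3 -m pendant '[[0,0,0,0],[0,0,0,0],[0,0,0,0],[0,0,0,0],[0,0,0,0]]' 0.85
python3 -m pendant '[[0,0,-0.01,0],[0,0,-0.025,0],[0,0,-0.03,0],[0,0,-0.03,0],[0,0,-0.03,0],[0,0,-0.01,0],[0,0,0,0],[0,0,0,0]]' 
python3 - <<'E'
from h import *
c=cam("scene");t=cam("top"); 
a=c["img"][200:350,250:400,::-1];b=t["img"][120:270,130:280,::-1]
cv2.imwrite("pics/s4.png",cv2.resize(np.hstack([a,b]),None,fx=2.66,fy=2.66,interpolation=cv2.INTER_CUBIC))
o=r.outline_of("pen_mid","top"); print([(x["score"],x["bbox"]) for x in o])
m=o[0]["mask"]; print(cv2.minAreaRect(np.argwhere(m)[:,::-1].astype(np.float32)))
E
python3 plan.py .6328 .285 .15 .22 .034
```

```text
time: 13.52
ee_pos: [0.5014, -0.1858, 0.0552]
eef_rot: [0.66, 0.751, 0.0, 0.0]
ft_force: [0.8, -1.0, -0.3]
width: 0.0464
grip_force: 12.0
time: 13.93
ee_pos: [0.5013, -0.1858, 0.0551]
eef_rot: [0.66, 0.751, 0.0, 0.0]
ft_force: [0.3, -0.4, -0.3]
width: 0.0704
grip_force: 0.0
time: 14.6
ee_pos: [0.5013, -0.1857, 0.1904]
eef_rot: [0.66, 0.751, 0.0, 0.0]
ft_force: [0.1, 0.4, -0.3]
width: 0.0742
grip_force: 0.0
[(0.74, [175.8, 160.7, 51.9, 18.0]), (0.17, [237.3, 187.8, 26.2, 33.3])]
((175.02944946289062, 159.61764526367188), (3.6380343437194824, 51.66008758544922), 75.96376037597656)
at [ 0.5005 -0.1855  0.1888] psi 0.128 t 14.75 j7 0.51
[[0.03,0.013,0.003,-0.01],[0.03,0.013,0.002,0],[0.03,0.013,0.003,-0.01],[0.029,0.013,0.002,0],[0.03,0.014,0.003,-0.01],[0.03,0.013,0.003,-0.01],[0.029,0.014,0.002,0],[0.03,0.014,0.003,-0.01]]
[[0.029,0.014,0.002,-0.01],[0.029,0.015,0.003,0],[0.029,0.014,0.002,-0.01],[0.029,0.015,0.003,0],[0.029,0.015,0.003,-0.01],[0.029,0.015,0.002,-0.01],[0.029,0.016,0.003,0]]
```

View pics/s4.png

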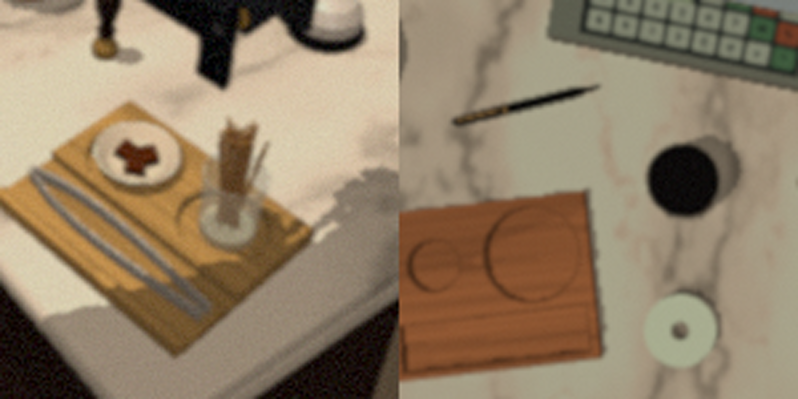

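The glass stands upright in its well with the picks in, and the tongs are seated. The pen runs from (455,122) to (598,86) in the right crop, so its centre is about (0.632, 0.286) with jaw yaw about 0.24.

```bash
python3 -m pendant '[[0.02,0.01,0.002,-0.01],[0.03,0.013,0.002,0],[0.03,0.013,0.003,-0.01],[0.029,0.013,0.002,0],[0.03,0.014,0.003,-0.01],[0.03,0.013,0.003,-0.01],[0.029,0.014,0.002,0],[0.03,0.014,0.003,-0.01]]' 0.45
python3 -m pendant '[[0.029,0.014,0.002,-0.01],[0.029,0.015,0.003,0],[0.029,0.014,0.002,-0.01],[0.029,0.015,0.003,0],[0.029,0.015,0.003,-0.01],[0.029,0.015,0.002,-0.01],[0.029,0.015,0.003,-0.01],[0.01,0.003,0,-0.01]]'
python3 -m pendant '[[0,0,0,0],[0,0,0,0]]'
python3 plan.py .632 .286 .07 .24 .025
```

```text
time: 15.42
ee_pos: [0.5696, 0.0565, 0.1688]
eef_rot: [0.642, 0.767, -0.001, -0.001]
ft_force: [0.8, 0.2, 0.1]
width: 0.04
grip_force: 0.0
time: 16.08
ee_pos: [0.6306, 0.2905, 0.149]
eef_rot: [0.616, 0.788, -0.001, -0.002]
ft_force: [-0.0, 0.6, -1.0]
width: 0.0393
grip_force: 0.0
time: 16.25
ee_pos: [0.6315, 0.2843, 0.1505]
eef_rot: [0.618, 0.786, -0.001, -0.0]
ft_force: [-0.2, -1.8, 1.0]
width: 0.0396
grip_force: 0.0
at [0.6315 0.2843 0.1505] psi 0.238 t 16.25 j7 -0.1
[[0.0,0.0,0.02,0],[0.001,0.0,0.02,0],[0.0,0.001,0.02,0],[0.0,0,0.021,0]]
```

```bash
python3 -m pendant '[[0,0,0.02,0],[0.001,0,0.025,0],[0,0.001,0.025,0],[0,0,0.025,0],[0,0,0.02,0],[0,0,0.013,0],[0,0,0.006,0],[0,0,0,0]]'
python3 -m pendant '[[0,0,0,0],[0,0,0,0]]'
python3 - <<'E'
from h import *
c=cam("scene");a=c["img"][110:210,200:320,::-1]
cv2.imwrite("pics/s5.png",cv2.resize(a,None,fx=4.5,fy=4.5,interpolation=cv2.INTER_CUBIC))
E
```

```text
time: 16.92
ee_pos: [0.6323, 0.2846, 0.017]
eef_rot: [0.619, 0.786, -0.001, -0.0]
ft_force: [-0.4, -0.5, 0.2]
width: 0.0394
grip_force: 0.0
time: 17.08
ee_pos: [0.6337, 0.2861, 0.0197]
eef_rot: [0.618, 0.786, 0.001, 0.0]
ft_force: [-0.3, 0.4, 0.4]
width: 0.0393
grip_force: 0.0
```

View pics/s5.png

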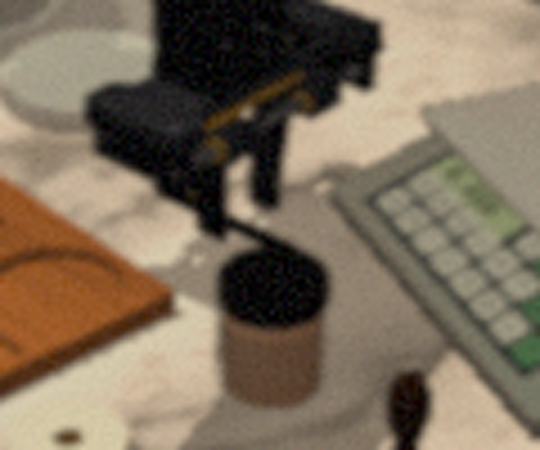

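The fingers straddle the pen at about (215–270, 200), clear of the scale. I'll go down slightly and close.

```bash
python3 -m pendant '[[0,0,0.003,0],[0,0,0,0],[0,0,0,0]]'
python3 -m pendant '[[0,0,0,0],[0,0,0,0],[0,0,0,0],[0,0,0,0],[0,0,0,0],[0,0,0,0],[0,0,0,0]]' 0 12
python3 -m pendant '[[0,0,-0.01,0],[0,0,-0.02,0],[0,0,-0.025,0],[0,0,-0.02,0],[0,0,-0.01,0],[0,0,0,0],[0,0,0,0]]'
python3 - <<'E'
from h import *
b=(.4668,.3144,.110)
for n,q in dict(slot=(-.047,0),large=(.024,-.04),small=(.024,.048)).items():
    print(n,np.round([b[0]+q[0]*np.cos(b[2])-q[1]*np.sin(b[2]),b[1]+q[0]*np.sin(b[2])+q[1]*np.cos(b[2])],4))
t=cam("top");c=cam("scene");im=t["img"]
cv2.imwrite("pics/s6.png",np.hstack([cv2.resize(t["img"][150:290,100:240,::-1],(400,400),interpolation=cv2.INTER_CUBIC),cv2.resize(c["img"][110:220,160:270,::-1],(400,400),interpolation=cv2.INTER_CUBIC)]))
E
python3 plan.py .42 .309 .085 .11 .03
```

```text
time: 17.38
ee_pos: [0.6327, 0.2861, 0.0152]
eef_rot: [0.618, 0.786, 0.0, -0.0]
ft_force: [-0.9, -0.5, 0.4]
width: 0.0393
grip_force: 0.0
time: 17.97
ee_pos: [0.6327, 0.2861, 0.0151]
eef_rot: [0.618, 0.786, 0.0, -0.0]
ft_force: [-0.4, -0.5, -0.4]
width: 0.0099
grip_force: 12.0
time: 18.55
ee_pos: [0.6327, 0.2861, 0.1001]
eef_rot: [0.618, 0.786, 0.0, -0.0]
ft_force: [-0.7, -0.2, -1.1]
width: 0.0097
grip_force: 12.0
slot [0.4201 0.3092]
large [0.495  0.2773]
small [0.4854 0.3647]
at [0.6318 0.2858 0.0984] psi 0.238 t 18.65 j7 -0.09
[[0.009,-0.025,0.002,0.02],[0.009,-0.025,0.001,0.01],[0.008,-0.026,0.002,0.02],[0.008,-0.025,0.002,0.01],[0.007,-0.026,0.001,0.02],[0.007,-0.025,0.002,0.02],[0.007,-0.026,0.002,0.01],[0.006,-0.026,0.001,0.02]]
```

View pics/s6.png

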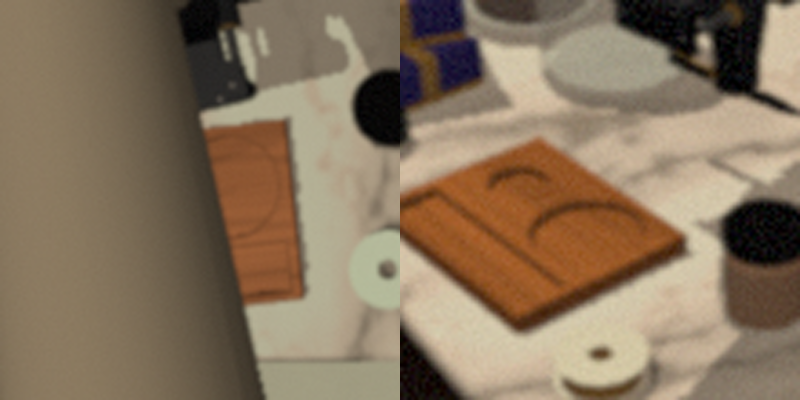

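The pen is held. I'll carry it over the slot at (0.420, 0.309).

```bash
python3 -m pendant '[[0.009,-0.025,0.002,0.02],[0.009,-0.025,0.001,0.01],[0.008,-0.026,0.002,0.02],[0.008,-0.025,0.002,0.01],[0.007,-0.026,0.001,0.02],[0.007,-0.025,0.002,0.02],[0.007,-0.026,0.002,0.01],[0.006,-0.026,0.001,0.02]]'
python3 -m pendant '[[0,0,0,0],[0,0,0,0],[0,0,0,0]]'
python3 plan.py .42 .309 .0285 .11 .016
python3 - <<'E'
from h import *
c=cam("scene");a=c["img"][120:220,150:270,::-1]
cv2.imwrite("pics/s7.png",cv2.resize(a,None,fx=4.5,fy=4.5,interpolation=cv2.INTER_CUBIC))
E
```

```text
time: 19.32
ee_pos: [0.4188, 0.3087, 0.0855]
eef_rot: [0.668, 0.744, -0.001, -0.0]
ft_force: [0.5, 0.9, 0.4]
width: 0.0098
grip_force: 12.0
time: 19.57
ee_pos: [0.421, 0.3089, 0.0865]
eef_rot: [0.668, 0.744, -0.0, 0.0]
ft_force: [0.7, 0.9, -0.0]
width: 0.0097
grip_force: 12.0
at [0.421  0.3089 0.0865] psi 0.108 t 19.57 j7 -0.51
[[0.0,0,0.015,0],[0.0,0,0.014,0],[0.0,-0.001,0.015,0],[0.0,0.0,0.014,0]]
```

View pics/s7.png

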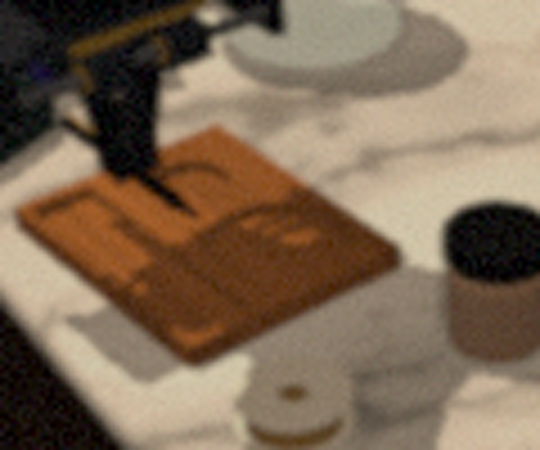

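```bash
python3 -m pendant '[[0,0,0.015,0],[0,0,0.015,0],[0,-0.001,0.015,0],[0,0,0.009,0],[0,0,0.004,0],[0,0,0,0],[0,0,0,0],[0,0,0,0]]'
python3 -m pendant '[[0,0,0,0],[0,0,0,0],[0,0,0,0],[0,0,0,0],[0,0,0,0]]' 0.3
python3 -m pendant '[[0,0,-0.01,0],[0,0,-0.02,0],[0,0,-0.025,0],[0,0,-0.025,0],[0,0,-0.025,0],[0,0,-0.02,0],[0,0,0,0],[0,0,0,0]]'
python3 plan.py .428 .145 .15 .11 .028
python3 - <<'E'
from h import *
c=cam("scene");a=c["img"][120:220,150:270,::-1]
cv2.imwrite("pics/s8.png",cv2.resize(a,None,fx=4.5,fy=4.5,interpolation=cv2.INTER_CUBIC))
E
```

```text
time: 20.28
ee_pos: [0.4205, 0.3093, 0.0298]
eef_rot: [0.668, 0.744, 0.001, 0.0]
ft_force: [-0.9, 0.9, 0.2]
width: 0.0101
grip_force: 12.0
time: 20.7
ee_pos: [0.4199, 0.3091, 0.0292]
eef_rot: [0.668, 0.744, 0.0, -0.0]
ft_force: [-0.9, 0.2, 0.2]
width: 0.0255
grip_force: 0.0
time: 21.37
ee_pos: [0.4205, 0.3095, 0.1557]
eef_rot: [0.668, 0.744, 0.001, -0.0]
ft_force: [-0.2, 0.5, -0.1]
width: 0.026
grip_force: 0.0
at [0.4205 0.3095 0.1557] psi 0.108 t 21.37 j7 -0.55
[[-0.027,-0.002,0.001,0],[-0.028,-0.001,0.001,0],[-0.027,-0.002,0.001,0],[-0.028,-0.002,0.001,0],[-0.027,-0.002,0.001,0],[-0.027,-0.001,0.001,0]]
```

View pics/s8.png

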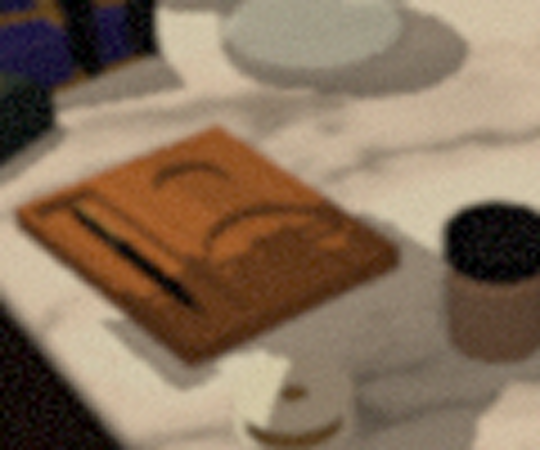

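The pen lies inside the slot, clear of both ends. For the reel I'll use jaw yaw about 0.95 so the gripper body stays clear of the jar.

```bash
python3 plan.py .428 .145 .12 .95 .028
```

```text
at [0.4199 0.3091 0.1544] psi 0.108 t 21.42 j7 -0.55
[[-0.021,-0.001,0.004,-0.11],[-0.02,-0.004,0.005,-0.1],[-0.02,-0.005,0.004,-0.11],[-0.019,-0.008,0.004,-0.1],[-0.018,-0.009,0.005,-0.11],[-0.017,-0.011,0.004,-0.1],[-0.016,-0.013,0.004,-0.11],[-0.014,-0.015,0.004,-0.1]]
```

```bash
python3 -m pendant '[[-0.021,-0.001,0.004,-0.11],[-0.02,-0.004,0.005,-0.1],[-0.02,-0.005,0.004,-0.11],[-0.019,-0.008,0.004,-0.1],[-0.018,-0.009,0.005,-0.11],[-0.017,-0.011,0.004,-0.1],[-0.016,-0.013,0.004,-0.11],[-0.014,-0.015,0.004,-0.1]]' 1
python3 -m pendant '[[0,0,0,0],[0,0,0,0],[0,0,0,0]]'
python3 plan.py .428 .145 .05 .95 .028
python3 - <<'E'
from h import *
c=cam("scene"); m=det("ribbon_reel_mid","scene"); print(fit("ribbon_reel_mid",[(c,fillhull(m))],[.428,.145],False))
E
```

```text
time: 22.08
ee_pos: [0.4273, 0.1438, 0.1189]
eef_rot: [0.304, 0.953, -0.001, -0.001]
ft_force: [0.6, 0.7, 0.2]
width: 0.0716
grip_force: 0.0
time: 22.33
ee_pos: [0.4277, 0.1455, 0.1197]
eef_rot: [0.307, 0.952, -0.0, -0.0]
ft_force: [-0.6, 0.3, 1.0]
width: 0.0854
grip_force: 0.0
at [0.4277 0.1455 0.1197] psi 0.947 t 22.33 j7 0.54
[[0,0,0.023,0],[0,0,0.023,0],[-0.001,0,0.024,0]]
(array([0.42737091, 0.14367569]), np.float64(0.939036943840787))
```

```bash
python3 -m pendant '[[0,0,0.023,0],[0,0,0.023,0],[0,0,0.024,0],[0,0,0.016,0],[0,0,0.011,0],[0,0,0.005,0],[0,0,0,0],[0,0,0,0]]'
python3 -m pendant '[[0,0,0,0],[0,0,0,0]]'
```

```text
time: 23.1
ee_pos: [0.4282, 0.1455, 0.0183]
eef_rot: [0.306, 0.952, 0.0, 0.0]
ft_force: [-0.1, -0.1, 0.5]
width: 0.0868
grip_force: 0.0
time: 23.27
ee_pos: [0.4286, 0.1456, 0.0188]
eef_rot: [0.306, 0.952, 0.001, 0.0]
ft_force: [-0.6, -1.1, 0.9]
width: 0.087
grip_force: 0.0
```

```bash
python3 -m pendant '[[0,0,0.001,0],[0,0,0,0],[0,0,0,0],[0,0,0,0],[0,0,0,0],[0,0,0,0],[0,0,0,0],[0,0,0,0]]' 0.4 12
python3 -m pendant '[[0,0,-0.01,0],[0,0,-0.02,0],[0,0,-0.02,0],[0,0,-0.02,0],[0,0,-0.01,0],[0,0,0,0],[0,0,0,0]]'
python3 plan.py .495 .2773 .098 .95 .024
```

```text
time: 23.93
ee_pos: [0.4281, 0.1452, 0.0171]
eef_rot: [0.306, 0.952, 0.0, -0.0]
ft_force: [-1.4, -0.8, 2.3]
width: 0.0635
grip_force: 12.0
time: 24.52
ee_pos: [0.428, 0.1453, 0.0971]
eef_rot: [0.306, 0.952, 0.0, 0.0]
ft_force: [-0.1, -0.5, -1.4]
width: 0.064
grip_force: 12.0
at [0.428  0.1453 0.0971] psi 0.948 t 24.52 j7 0.57
[[0.003,0.021,0,0],[0.003,0.021,0,0],[0.004,0.021,0,0],[0.003,0.021,-0.001,0],[0.003,0.02,0.0,0],[0.003,0.021,0.0,0],[0.004,0.021,0.0,0]]
```

```bash
python3 -m pendant '[[0.003,0.021,0,0],[0.003,0.021,0,0],[0.004,0.021,0,0],[0.003,0.021,-0.001,0],[0.003,0.02,0,0],[0.003,0.021,0,0],[0.004,0.021,0,0],[0,0,0,0]]'
python3 -m pendant '[[0,0,0,0],[0,0,0,0]]'
python3 plan.py .495 .2773 .0285 .95 .014
python3 - <<'E'
from h import *
c=cam("scene");a=c["img"][110:220,150:282,::-1]
cv2.imwrite("pics/s9.png",cv2.resize(a,None,fx=4.5,fy=4.5,interpolation=cv2.INTER_CUBIC))
E
```

```text
time: 25.18
ee_pos: [0.4943, 0.2808, 0.0961]
eef_rot: [0.305, 0.952, -0.0, -0.0]
ft_force: [-1.0, 0.4, -1.2]
width: 0.0637
grip_force: 12.0
time: 25.35
ee_pos: [0.4939, 0.276, 0.0967]
eef_rot: [0.307, 0.952, -0.001, -0.001]
ft_force: [0.0, 0.5, -0.4]
width: 0.0636
grip_force: 12.0
at [0.4939 0.276  0.0967] psi 0.947 t 25.35 j7 0.49
[[0,0.0,0.014,0],[0,0.001,0.013,0],[0,0.0,0.014,0],[0,0.0,0.014,0],[0,0.001,0.013,0]]
```

View pics/s9.png

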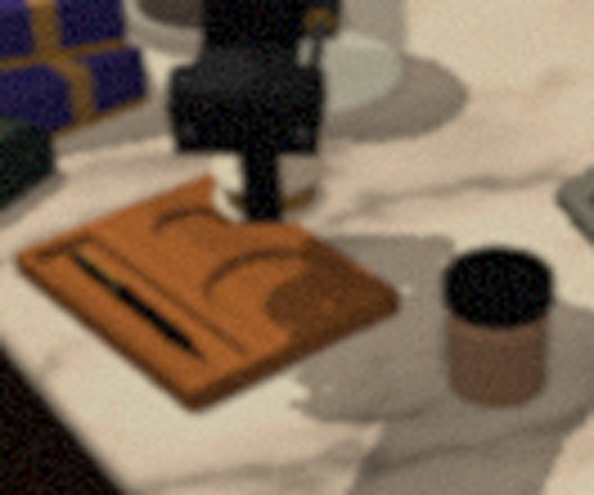

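The reel is held flat above the board and clear of the jar. I'll lower and release it.

```bash
python3 -m pendant '[[0,0,0.014,0],[0,0.001,0.017,0],[0,0,0.017,0],[0,0,0.012,0],[0,0.001,0.006,0],[0,0,0.002,0],[0,0,0,0],[0,0,0,0]]'
python3 -m pendant '[[0,0,0,0],[0,0,0,0]]'
```

```text
time: 26.07
ee_pos: [0.4961, 0.2789, 0.0308]
eef_rot: [0.306, 0.952, 0.0, 0.0]
ft_force: [-0.2, 0.4, -1.3]
width: 0.0636
grip_force: 12.0
time: 26.23
ee_pos: [0.496, 0.279, 0.0308]
eef_rot: [0.306, 0.952, 0.001, 0.0]
ft_force: [-0.3, -0.2, -0.6]
width: 0.0635
grip_force: 12.0
```

```bash
python3 -m pendant '[[0,0,0.0025,0],[0,0,0,0],[0,0,0,0]]'
python3 -m pendant '[[0,0,0,0],[0,0,0,0],[0,0,0,0],[0,0,0,0],[0,0,0,0]]' 0.95
python3 -m pendant '[[0,0,-0.01,0],[0,0,-0.02,0],[0,0,-0.025,0],[0,0,-0.03,0],[0,0,-0.03,0],[0,0,-0.02,0],[0,0,0,0],[0,0,0,0]]'
python3 - <<'E'
from h import *
c=cam("scene"); m=det("seal_stamp_mid","scene"); print(fit("seal_stamp_mid",[(c,fillhull(m))],[.558,.025],False))
S=4.5;im=cv2.resize(c["img"][:,:,::-1],None,fx=S,fy=S,interpolation=cv2.INTER_CUBIC)
for x,y in((.5585,.025),):
    for z in(0,.078): cv2.polylines(im,[np.int32([w2pix(c,[x+.0125*np.cos(t),y+.0125*np.sin(t),z])*S+S/2 for t in np.linspace(0,6.28,30)])],True,(0,0,255),1)
a=im[int(120*S):int(230*S),int(150*S):int(320*S)]; cv2.imwrite("pics/s10.png",a)
E
python3 plan.py .5585 .025 .17 1.5 .03
```

```text
time: 26.48
ee_pos: [0.4956, 0.2788, 0.0275]
eef_rot: [0.306, 0.952, 0.0, -0.0]
ft_force: [-0.4, 0.4, 0.2]
width: 0.0638
grip_force: 12.0
time: 26.9
ee_pos: [0.4957, 0.2788, 0.0276]
eef_rot: [0.306, 0.952, 0.0, 0.0]
ft_force: [-0.1, 0.4, -0.2]
width: 0.0815
grip_force: 0.0
time: 27.57
ee_pos: [0.4963, 0.2791, 0.1643]
eef_rot: [0.306, 0.952, 0.001, 0.001]
ft_force: [-0.8, -0.6, -1.0]
width: 0.0831
grip_force: 0.0
(array([0.55989441, 0.02559889]), np.float64(0.8518068102849201))
at [0.4952 0.2786 0.1621] psi 0.948 t 27.67 j7 0.46
[[-0.022,-0.019,-0.001,-0.06],[-0.021,-0.02,-0.001,-0.06],[-0.02,-0.021,-0.001,-0.06],[-0.018,-0.023,-0.001,-0.07],[-0.017,-0.023,0,-0.06],[-0.015,-0.025,-0.001,-0.06],[-0.014,-0.026,-0.001,-0.06],[-0.013,-0.026,-0.001,-0.06]]
[[-0.01,-0.027,-0.001,-0.06]]
```

View pics/s10.png

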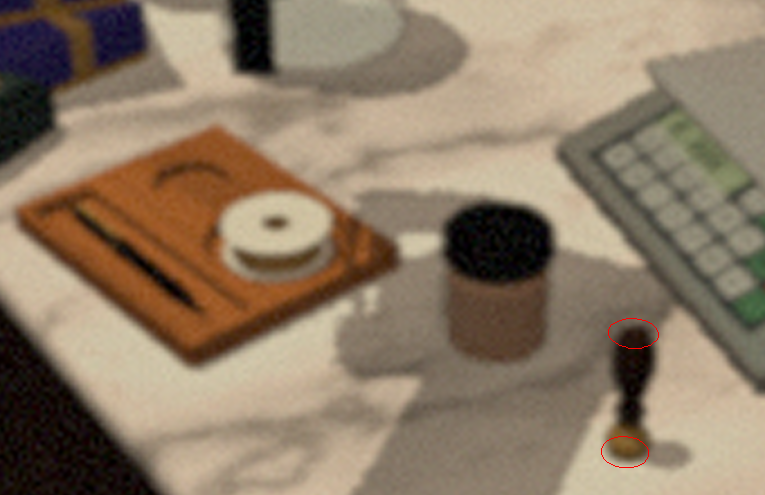

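The reel sits flat in the large well. The stamp is centred near (0.560, 0.024). I'll move over it.

```bash
python3 -m pendant '[[-0.022,-0.019,-0.001,-0.06],[-0.021,-0.02,-0.001,-0.06],[-0.02,-0.021,-0.001,-0.06],[-0.018,-0.023,-0.001,-0.07],[-0.017,-0.023,0,-0.06],[-0.015,-0.025,-0.001,-0.06],[-0.014,-0.026,-0.001,-0.06],[-0.013,-0.026,-0.001,-0.06]]' 0.7
python3 -m pendant '[[-0.01,-0.027,-0.001,-0.06],[0,0,0,0],[0,0,0,0]]'
python3 plan.py .56 .024 .05 1.5 .03
```

```text
time: 28.33
ee_pos: [0.5516, 0.0515, 0.1684]
eef_rot: [0.065, 0.998, -0.0, -0.001]
ft_force: [0.2, 0.5, -0.1]
width: 0.0611
grip_force: 0.0
time: 28.58
ee_pos: [0.5581, 0.023, 0.1696]
eef_rot: [0.038, 0.999, -0.0, -0.001]
ft_force: [-0.9, 0.3, -1.2]
width: 0.0609
grip_force: 0.0
at [0.5581 0.023  0.1696] psi 1.494 t 28.58 j7 1.49
[[0,0.0,0.03,0],[-0.001,0.001,0.03,0],[0,0,0.03,0],[-0.001,0.0,0.03,-0.01]]
```

```bash
python3 -m pendant '[[0,0,0.025,0],[-0.001,0.001,0.03,0],[0,0,0.03,0],[-0.001,0,0.02,0],[0,0,0.011,0],[0,0,0.004,0],[0,0,0,0],[0,0,0,0]]'
python3 -m pendant '[[0,0,0,0],[0,0,0,0],[0,0,0,0],[0,0,0,0],[0,0,0,0],[0,0,0,0],[0,0,0,0],[0,0,0,0]]' 0 15
python3 -m pendant '[[0,0,-0.01,0],[0,0,-0.02,0],[0,0,-0.03,0],[0,0,-0.03,0],[0,0,-0.02,0],[0,0,0,0],[0,0,0,0]]'
python3 plan.py .4854 .3647 .15 .5 .028
python3 - <<'E'
from h import *
c=cam("scene");a=c["img"][110:220,230:350,::-1]
cv2.imwrite("pics/s11.png",cv2.resize(a,None,fx=4.5,fy=4.5,interpolation=cv2.INTER_CUBIC))
E
```

```text
time: 29.25
ee_pos: [0.5612, 0.0264, 0.0514]
eef_rot: [0.036, 0.999, 0.0, 0.001]
ft_force: [0.2, 0.1, 0.6]
width: 0.0611
grip_force: 0.0
time: 29.92
ee_pos: [0.5607, 0.0259, 0.0506]
eef_rot: [0.036, 0.999, 0.0, 0.0]
ft_force: [-0.7, 0.6, 0.8]
width: 0.0239
grip_force: 15.0
time: 30.5
ee_pos: [0.5612, 0.026, 0.1619]
eef_rot: [0.036, 0.999, 0.001, 0.001]
ft_force: [-0.4, 0.1, -1.2]
width: 0.0245
grip_force: 15.0
at [0.5612 0.026  0.1619] psi 1.498 t 30.5 j7 1.49
[[0.008,0.026,0.001,0.08],[0.009,0.024,0.001,0.07],[0.012,0.025,0.001,0.08],[0.013,0.023,0.001,0.08],[0.015,0.022,0.001,0.07],[0.017,0.021,0.0,0.08],[0.018,0.019,0.001,0.08],[0.02,0.018,0.001,0.07]]
[[0.021,0.017,0.001,0.08],[0.022,0.014,0.001,0.08],[0.023,0.013,0.001,0.07],[0.025,0.012,0.001,0.08],[0.025,0.009,0.001,0.08]]
```

View pics/s11.png

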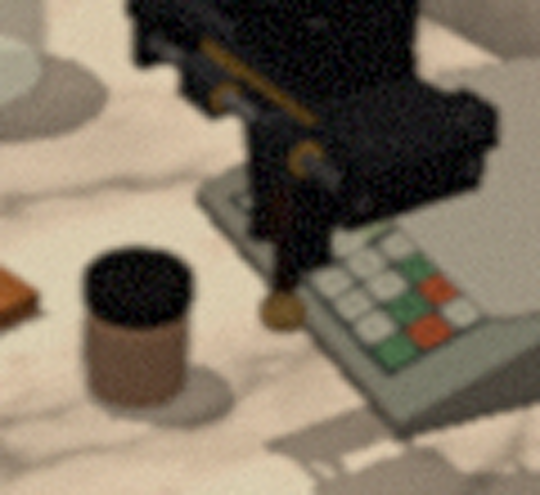

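The stamp is held upright with its die clear of the jar. I'll carry it to the small well.

```bash
python3 -m pendant '[[0.008,0.026,0,0.08],[0.009,0.024,0,0.07],[0.012,0.025,0,0.08],[0.013,0.023,0,0.08],[0.015,0.022,0,0.07],[0.017,0.021,0,0.08],[0.018,0.019,0.001,0.08],[0.02,0.018,0.001,0.07]]'
python3 -m pendant '[[0.021,0.017,0.001,0.08],[0.022,0.014,0.001,0.08],[0.023,0.013,0.001,0.07],[0.025,0.012,0.001,0.08],[0.025,0.009,0.001,0.08],[0,0,0,0],[0,0,0,0],[0,0,0,0]]'
python3 plan.py .4854 .3647 .059 .5 .02
```

```text
time: 31.22
ee_pos: [0.5127, 0.2352, 0.1571]
eef_rot: [0.337, 0.942, -0.001, -0.001]
ft_force: [1.0, 0.3, -0.7]
width: 0.0243
grip_force: 15.0
time: 31.88
ee_pos: [0.4844, 0.3639, 0.1524]
eef_rot: [0.511, 0.86, -0.001, 0.0]
ft_force: [0.4, 0.2, -1.1]
width: 0.0239
grip_force: 15.0
at [0.4844 0.3639 0.1524] psi 0.499 t 31.88 j7 -0.08
[[0.0,0.0,0.019,0],[0.0,0.001,0.018,0],[0.0,0,0.019,0],[0.0,0.0,0.019,0],[0.0,0.0,0.018,0]]
```

```bash
python3 -m pendant '[[0,0,0.019,0],[0,0.001,0.02,0],[0,0,0.02,0],[0,0,0.016,0],[0,0,0.01,0],[0,0,0.004,0],[0,0,0,0],[0,0,0,0]]'
python3 - <<'E'
from h import *
c=cam("scene");a=c["img"][110:220,150:282,::-1]
cv2.imwrite("pics/s12.png",cv2.resize(a,None,fx=4.5,fy=4.5,interpolation=cv2.INTER_CUBIC))
print(r.read_state()["ee_pos"])
E
```

```text
time: 32.55
ee_pos: [0.486, 0.3653, 0.0653]
eef_rot: [0.511, 0.859, 0.0, 0.0]
ft_force: [-0.2, -0.7, -0.5]
width: 0.0239
grip_force: 15.0
[0.48614109 0.36557154 0.06557665]
```

View pics/s12.png

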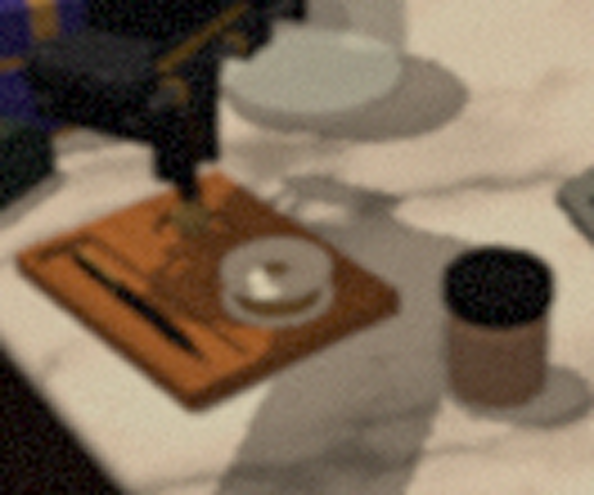

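The die sits above the small well at about (192,215). I'll go down the remaining 7 mm, release and withdraw.

```bash
python3 -m pendant '[[0,0,0.004,0],[0,0,0.002,0],[0,0,0,0],[0,0,0,0]]'
python3 -m pendant '[[0,0,0.001,0],[0,0,0,0],[0,0,0,0]]'
python3 -m pendant '[[0,0,0,0],[0,0,0,0],[0,0,0,0],[0,0,0,0],[0,0,0,0],[0,0,0,0]]' 0.6
python3 -m pendant '[[0,0,-0.01,0],[0,0,-0.02,0],[0,0,-0.03,0],[0,0,-0.035,0],[0,0,-0.035,0],[0,0,-0.03,0],[0,0,-0.02,0],[0,0,0,0]]'
python3 plan.py .25 .5 .24 .9 .03
```

```text
time: 32.93
ee_pos: [0.4855, 0.3655, 0.0587]
eef_rot: [0.511, 0.86, 0.0, -0.0]
ft_force: [0.5, -0.6, -1.5]
width: 0.0239
grip_force: 15.0
time: 33.18
ee_pos: [0.4857, 0.3657, 0.0585]
eef_rot: [0.511, 0.86, 0.0, -0.0]
ft_force: [-2.5, -2.2, 8.7]
width: 0.0236
grip_force: 15.0
time: 33.68
ee_pos: [0.4854, 0.3655, 0.0574]
eef_rot: [0.511, 0.86, -0.0, -0.0]
ft_force: [0.2, 0.2, 0.2]
width: 0.0505
grip_force: 0.0
time: 34.35
ee_pos: [0.4872, 0.3663, 0.2434]
eef_rot: [0.511, 0.859, 0.004, 0.001]
ft_force: [0.2, 0.1, 0.9]
width: 0.052
grip_force: 0.0
at [0.4872 0.3663 0.2434] psi 0.498 t 34.35 j7 -0.1
[[0.023,-0.014,0.0,-0.04],[0.024,-0.014,0.001,-0.04],[0.024,-0.013,0.0,-0.04],[0.024,-0.011,0.0,-0.04],[0.026,-0.011,0.001,-0.04],[0.025,-0.009,0.0,-0.04],[0.026,-0.009,0.0,-0.04],[0.026,-0.007,0.001,-0.04]]
[[0.027,-0.007,0.0,-0.04],[0.026,-0.005,0.0,-0.04]]
```

```bash
python3 -m pendant '[[0.023,-0.014,0,-0.04],[0.024,-0.014,0,-0.04],[0.024,-0.013,0,-0.04],[0.024,-0.011,0,-0.04],[0.026,-0.011,0,-0.04],[0.025,-0.009,0,-0.04],[0.026,-0.009,0,-0.04],[0,0,0,0]]'
python3 - <<'E'
from h import *
t=cam("top");c=cam("scene")
a=cv2.resize(t["img"][110:280,100:430,::-1],(800,412),interpolation=cv2.INTER_CUBIC)
b=c["img"][130:340,140:400,::-1]
cv2.imwrite("pics/f1.png",cv2.resize(b,None,fx=2.85,fy=2.85,interpolation=cv2.INTER_CUBIC)); cv2.imwrite("pics/f2.png",a)
for n,cc in(("scene",c),("top",t)):
    m=det("spread_jar_mid",n); print(n,fit("spread_jar_mid",[(cc,fillhull(m))],[.556,.141],False) if m is not None else None)
E
```

```text
time: 35.02
ee_pos: [0.3136, 0.4622, 0.2375]
eef_rot: [0.382, 0.924, -0.0, -0.001]
ft_force: [-0.8, 0.6, -0.6]
width: 0.0525
grip_force: 0.0
scene (array([0.556, 0.141]), np.float64(-0.0))
top (array([0.55627754, 0.14091896]), np.float64(0.9715364775239499))
```

View pics/f1.png

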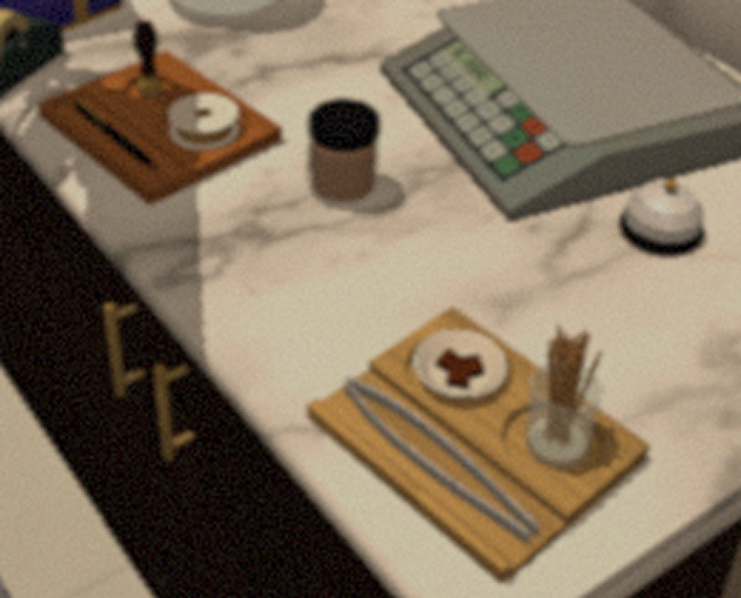

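Everything looks seated: tongs in the channel, glass upright in its well with the picks in, pen in the slot, reel flat, stamp upright. The jar has not moved and the dish looks undisturbed. Handing in.

```bash
python3 -c "
from bench import r
print(r.close_job())"
```

```text
the job is handed in; nothing more can be done
None
```

I placed all five tools in their recesses in the order asked, with the glass of picks upright and the jar and dish left in place, and handed the job in at about 35 s. No verdict came back.

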